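# Load the seasoning carousel and index it one click

## Robot

A 7-joint arm with a two-finger parallel gripper is mounted at the origin on the work surface. World frame = base frame: x ahead of the robot, y to its left, z up, the work surface at z = 0. Lengths are in m, angles in rad, forces in N, time in s.
With the tool pointing down it reaches from about 0.425 to 0.875 m from the base axis. Payload 4.7 kg.
Tool frame: the origin (TCP) lies between the finger pads; the fingertips stand 8 mm ahead of it and the grasp point (between the pads) lies 11 mm behind it; z points along the fingers, y is the line along which they close (so a half turn about z gives the same grasp; the last joint's range is limited). The gripper opens to 85 mm and grips with 20 to 120 N. Pads are 22 mm wide; open, the fingers measure 114 mm over their backs; the gripper's body (76 mm by 85 mm) begins 54 mm behind the grasp point. The pads swing forward as they close: fully open they stand 13 mm farther back than shut.
Start: joints at [0.014, 0.321, -0.07, 1.45, 0.023, 1.371, -0.057], TCP at [0.65, -0, 0.203] pointing down, gripper open.
Joint ranges: [-2.86, 2.86], [-0.3, 2.09], [-1.38, 1.24], [0.06, 2.45], [-1.56, 4.7], [0.09, 2.05], [-2.69, 2.69]. Speed limits (rad/s): [2.57, 2.57, 3.14, 3.14, 3.14, 3.14, 3.14].

## Interface

Orientations are given as [roll, pitch, yaw] about the fixed x, y, z axes, in that order (R = Rz(yaw) Ry(pitch) Rx(roll)).
In Python, from station import * gives the robot as it stands.
- The arm moves only by the tool arm_command, never from a script. Its argument "rows" is a list that holds one entry, the list of rows, each a list of 4 numbers: the shift along the world's x, y, z in units of 150 mm (1.0 is 150 mm), then the turn about the world's z in units of pi/4 rad (1.0 is pi/4 rad). A call has exactly 5 rows; each row is the pose to reach, as a shift and turn from the pose commanded when the call began; what a row does not reach only later rows make up. A row lasts 1/8 s, in which the tool goes at most 62.5 mm and 10.7 degrees, less where a joint would pass 70% of its speed; a pose out of reach is approached as far as the arm can. A call with a number of a shift or a turn outside -1 to 1 is refused whole. A call with a gripper value outside its range is refused whole. "claw" is the opening in per cent of the stroke, from 0 (shut) to 100 (fully open), set as the call begins (left out, the last holds). The fingers move at their own pace and stop on an object; the grip force is fixed at half the most. Time passes only in rows, so rows that repeat a pose let the fingers close, or fill a call up. It gives the time, the measured TCP pose, the force and the opening at its end, in the units of the state.
- read_state(): the state, without advancing time (a new reading comes with each control period).
- grab_frame(name): name is "scene" or "side" or "wrist"; returns a dict with "frame" (384x512x3 uint8, red, green, blue), "z_map" (384x512 float32, m along the optical axis (not along the pixel's ray), 0 where there is no reading), "fx", "fy", "cx", "cy" (pixels), "rvec" (rotation vector, rad) and "tvec" (3), from world to camera coordinates, as OpenCV has them. Camera axes: x right, y down, z forward; pixel columns grow to the right and rows downward; lengths in m; the calibration is good to about 2 mm. A picture is of the moment at which its call begins.
- hand_in(): hands the job in, once; it reports no verdict.
The state is a dict: "t": time; "joint_positions": joint angles; "qvel": joint speeds; "joint_efforts": joint torques, N m; "tool_pos": TCP position; "eef_rot": TCP orientation; "force": force on the tool from outside, world axes, zero at the start; "wrist_torque": the same for the moment, N m; "gripper_width": finger opening in m.
Only numpy, scipy, OpenCV 4.12 (cv2) and the standard library are available. Lean on these libraries where they do the work, as an engineer would, in place of code of your own. Each camera call takes 0.05 s, during which the arm holds its last target. There are 200 camera calls.

## Task

Put the shaker with the red lid upright into the empty carousel pocket at the yellow loading mark and press it down gently, by feel and never harder than about 25 N, until its sprung red seat clicks down and it stands firmly home on it. Then take the wheel by its orange handle and turn it clockwise (seen from above) exactly one click, so that the loaded shaker moves on and the next empty pocket comes to the mark. Leave the other shakers, the bowl, the cup and the bottle where they are, and let go.

Things in the scene. Friction and masses are not known exactly. Their poses are not given: they have to be found in the camera images.
- shaker_red_mid (a point): the shaker to load: upright steel cylinder with a red lid, diameter 44 mm, height 95 mm (the lid is the top 23 mm), about 130 to 240 g; foot chamfered 4.5 mm by 6 mm. This point is on its axis half-way up, 47.5 mm above its foot; its z axis is the shaker's axis
- shaker_blue: bystander: same shaker with a blue lid; origin at the centre of its foot. Leave it alone
- shaker_yellow: bystander: same shaker with a yellow lid; origin at the centre of its foot. Leave it alone
- oil_bottle: bystander: yellow squeeze bottle, 64 mm diameter, 215 mm tall; origin at the centre of its foot. Leave it alone
- prep_bowl: bystander: steel bowl, 120 mm wide, 50 mm high; origin under its centre. Leave it alone
- sauce_cup: bystander: white cup, 70 mm wide, 60 mm high; origin under its centre. Leave it alone
- carousel: fixed base of the carousel, 300 mm diameter; origin on the counter on the wheel's upright axis (z up). Its -x side has the tongue with the yellow loading mark, 165 mm from the axis. Its wheel has six black cup pockets, 60 mm outside, 60 degrees apart, 85 mm from the axis, rims at 86 mm; four hold fixed shakers (tops 148 mm above the counter)
- pocket (a point): centre of the mouth of the pocket to load, level with its rim, 86 mm above the counter; it turns with the wheel and starts at the mark. Bore 46.4 mm. A spring clip in the hub-side wall, 10 mm below the rim, takes some 5 to 10 N to push the shaker's foot past; after that it still holds the shaker by friction (a few N), so the shaker does not drop to the seat by its own weight
- seat (a joint): travel in m of the red seat disc (body seat, 35 mm wide, 6 mm thick, origin under it) in the pocket to load: 0 up, 0.006 clicked down, where it stays. Its height was set by hand and is not measured: its top is 16 to 40 mm below the rim while up. It resists with about 5 N besides the clip, clicks over at about 0.003 and stops firmly at 0.006 to 0.0065
- wheel (a joint): wheel angle in rad, growing clockwise seen from above: 0 at the start click, 1.047 one click on, 2.094 two. Sprung detent: it takes up to about 0.9 N m (some 7 N at the handle) to leave a click, pushes back until half-way (0.52), then is drawn into the next click and settles there within a few hundredths
- handle (a point): upright round orange handle on the wheel, diameter 16 mm, sleeve from 84 to 136 mm above the counter; this point is on its axis, 112 mm above the counter and 135 mm from the wheel's axis. It turns with the wheel. At the start it stands half-way between the pocket to load and the next one, 45 mm clear of the loaded shaker
- next_pocket (a point): centre of the rim of the next pocket, also empty, counter-clockwise of the one to load; it must stay empty and comes to the mark

How it is judged:
On the way:
1. the red-lidded shaker stands in the pocket at the mark, upright, with its foot on the seat, and the seat has clicked down (value of joint seat above 0.0045 m and z of shaker_red_mid in the frame of seat below 0.0555 m and horizontal distance between shaker_red_mid and pocket below 0.006 m and angle between shaker_red_mid's own z axis and vertical below 0.1 rad and value of joint wheel between -0.15 and 0.15 rad), for 0.2 s.
At the end, for the whole second after the job is handed in: The red-lidded shaker stands upright (within 0.1 rad) in its pocket, within 6 mm of the pocket's axis, its foot on the seat (within 2 mm) and the seat clicked down (over 4.5 mm); the wheel rests one click on (1.047 rad within 0.12) and is released (value of joint seat above 0.0045 m and z of shaker_red_mid in the frame of seat below 0.0555 m and horizontal distance between shaker_red_mid and pocket below 0.006 m and angle between shaker_red_mid's own z axis and vertical below 0.1 rad and value of joint wheel between 0.927 and 1.167 rad and velocity of joint wheel between -0.05 and 0.05 rad/s); the robot touches nothing.
It fails at once if the shaker is pressed on the seat with more than 35 N (contact force between shaker_red and seat above 35 N).
It fails at once if the arm or the gripper's body bumps the carousel with more than 20 N (contact force between the arm and carousel above 20 N).
It fails at once if the wheel is turned beyond one click (past half-way to the second) or backwards (value of joint wheel above 1.57 rad or value of joint wheel below -0.5 rad).
It fails at once if another kitchen thing is moved by more than 30 mm (distance of any of shaker_blue, shaker_yellow, oil_bottle, prep_bowl, sauce_cup from where it was at the start of the episode above 0.03 m).
It also fails if it takes over 72 s, if anything falls off the work surface, if the arm or the gripper's body presses on something with over 40 N, if the wrist force passes 120 N, or if a joint passes its speed limit or range.

## Working session

There is one attempt and no reset: what is moved stays moved. The work goes in short steps, Python scripts to look and compute and a tool call to move; the robot and the scene stay as the last step left them, time stands still between calls to the robot, and variables do not carry over. Pictures are saved under pics/ and viewed, on a budget of 10 in all, crops included, one or two more only if the job needs it, and the job is handed in when it is done.

Besides the shell and the picture viewer there is one more tool, called after "Emit:" by a JSON object that holds its "name" and its "arguments". arm_command: Moves the arm, as the interface text tells. Shifts and turns lie within -1 to 1; 1 stands for 150 mm of shift or pi/4 rad of turn. Its arguments: {"type":"object","properties":{"rows":{"type":"array"},"claw":{"type":"number"}},"required":["rows"]}

```bash
mkdir -p pics
cat > h.py <<'E'
from station import *
import numpy as np, cv2
def cap(n):
    d=grab_frame(n); d["R"]=cv2.Rodrigues(np.array(d["rvec"],float))[0]; d["t"]=np.array(d["tvec"],float).ravel(); return d
def cloud(d):
    z=d["z_map"]; v,u=np.mgrid[:z.shape[0],:z.shape[1]]
    P=np.stack([(u-d["cx"])/d["fx"]*z,(v-d["cy"])/d["fy"]*z,z],-1)
    W=(P-d["t"])@d["R"]; W[z<=0]=np.nan; return W
def save(d,f): cv2.imwrite("pics/"+f,cv2.cvtColor(d["frame"],cv2.COLOR_RGB2BGR))
def circ(p):
    A=np.c_[2*p,np.ones(len(p))]; s=np.linalg.lstsq(A,(p**2).sum(1),rcond=None)[0]; return s[:2],np.sqrt(s[2]+s[:2]@s[:2])
E
python3 - <<'E'
from h import *
import pickle
D={n:cap(n) for n in("scene","side","wrist")}
pickle.dump(D,open("d0.pkl","wb"))
for n in("scene","side"): save(D[n],n+"0.png")
for n,d in D.items(): print(n,-d["R"].T@d["t"],d["R"][2])
print(read_state())
E
```

```text
scene [ 1.14413125 -0.4761638   1.02147386] [-0.52979463  0.26527373 -0.80557278]
side [ 0.00812168 -0.74515708  0.59105084] [ 0.58728467  0.61609577 -0.52490258]
wrist [0.65073415 0.06463302 0.37254903] [-0.00193493 -0.26279103 -0.96485083]
{'t': 0.15, 'joint_positions': array([ 0.01409672,  0.32170975, -0.07010969,  1.45140057,  0.0226224 ,
        1.37078735, -0.05689976]), 'qvel': array([-2.03879813e-03, -2.01917533e-03, -5.69291504e-04, -5.93071610e-03,
        6.41738784e-05, -5.56997050e-04,  1.96130324e-03]), 'joint_efforts': array([ 4.86840745e-04, -4.94090402e+01, -3.82246608e-01, -3.14684451e+01,
        1.31496685e-02,  8.20941757e-03, -6.77807677e-07]), 'tool_pos': array([ 6.49550945e-01, -3.85944375e-05,  2.01635031e-01]), 'eef_rot': array([-3.14007807e+00,  9.92130179e-05,  1.57085256e+00]), 'force': array([ 0.06418359,  0.05759267, -0.06913375]), 'wrist_torque': array([ 0.02156336, -0.01833643, -0.03831522]), 'gripper_width': 0.08531136322848418}
```

View pics/scene0.png

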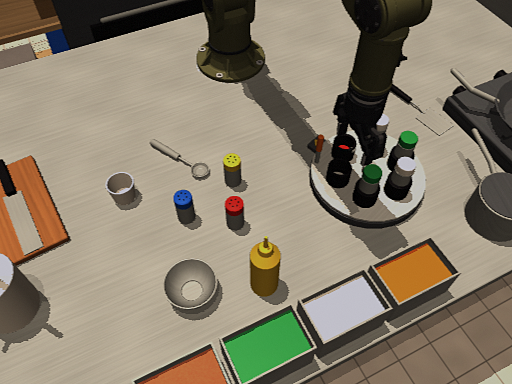

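View pics/side0.png

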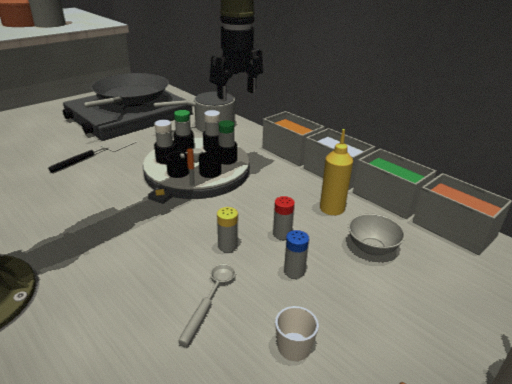

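The scene view shows the red lid at (234,204), blue at (183,198), yellow at (232,161). The wheel is around (367,185), its red seat at (343,147) and the orange handle at (319,143). The side view shows the red lid at (284,205), the handle at (190,160) and the mark at (160,192). Next I measure these.

Run:
```python
from h import *
import pickle
D=pickle.load(open("d0.pkl","rb"))
for n in("scene","side"):
    d=D[n]; W=cloud(d); hsv=cv2.cvtColor(d["frame"],cv2.COLOR_RGB2HSV); H,S,V=[hsv[...,i].astype(int) for i in range(3)]
    w=W.reshape(-1,3)
    def box(c,r): # mask by xy
        return np.hypot(W[...,0]-c[0],W[...,1]-c[1])<r
    red=((H<4)|(H>174))&(S>170)&(V>90); blue=(H>105)&(H<125)&(S>150)&(V>60)
    orange=(H>=4)&(H<12)&(S>150)&(V>70); yel=(H>20)&(H<32)&(S>150)
    for nm,m in(("red",red),("blue",blue),("orange",orange),("yel",yel)):
        k,l,st,ce=cv2.connectedComponentsWithStats(m.astype(np.uint8))
        for i in range(1,k):
            if st[i,4]>=12:
                p=W[l==i]; p=p[~np.isnan(p[:,0])]
                if len(p)<5: continue
                print(n,nm,st[i,4],ce[i].round(),"min",p.min(0).round(3),"max",p.max(0).round(3),"med",np.median(p,0).round(3))
                top=p[p[:,2]>p[:,2].max()-.006]
                print("   topmean",top.mean(0).round(4), "mid",((top.min(0)+top.max(0))/2).round(4))
    # plate: white surface points
    m=(W[...,2]>.02)&(W[...,2]<.09)&(S<60)&(V>90)&(W[...,0]>.4)&(W[...,0]<1.0)&(W[...,1]>-.1)&(W[...,1]<.4)
    p=W[m]; print(n,"plate",len(p),p.min(0),p.max(0),np.median(p,0)) if len(p) else 0
```

```text
scene red 31 [344. 147.] min [0.505 0.09  0.049] max [0.522 0.112 0.061] med [0.514 0.098 0.055]
   topmean [0.5148 0.0978 0.0573] mid [0.5133 0.0982 0.0584]
scene red 224 [234. 204.] min [ 0.515 -0.269  0.   ] max [ 0.594 -0.201  0.1  ] med [ 0.574 -0.248  0.095]
   topmean [ 0.5732 -0.248   0.096 ] mid [ 0.5736 -0.2484  0.0967]
scene blue 351 [57. 41.] min [-1.091 -0.527 -0.461] max [-0.903 -0.451 -0.438] med [-0.994 -0.489 -0.449]
   topmean [-0.9754 -0.4876 -0.4419] mid [-0.983  -0.4892 -0.4412]
scene blue 218 [182. 197.] min [ 0.483 -0.37   0.088] max [ 0.526 -0.329  0.101] med [ 0.505 -0.349  0.095]
   topmean [ 0.5035 -0.3492  0.0964] mid [ 0.5045 -0.3502  0.0979]
scene orange 79 [320. 143.] min [0.507 0.009 0.086] max [0.522 0.023 0.14 ] med [0.518 0.015 0.119]
   topmean [0.5148 0.0157 0.1365] mid [0.514  0.0158 0.1372]
scene orange 35 [ 22. 162.] min [ 0.142 -0.698  0.015] max [ 0.172 -0.67   0.025] med [ 0.156 -0.679  0.019]
   topmean [ 0.1571 -0.6802  0.0206] mid [ 0.1597 -0.6836  0.0219]
scene orange 30 [ 34. 165.] min [ 0.156 -0.665  0.006] max [ 0.205 -0.649  0.023] m
[... 4639 characters left out ...]
.076]
   topmean [ 0.9177 -0.4974  0.0763] mid [ 0.9179 -0.4953  0.0766]
side yel 1642 [336. 179.] min [ 0.712 -0.29   0.001] max [ 0.762 -0.228  0.217] med [ 0.725 -0.27   0.1  ]
   topmean [ 0.7457 -0.2561  0.2137] mid [ 0.7463 -0.2559  0.2143]
side yel 43 [160. 192.] min [0.436 0.051 0.017] max [0.458 0.073 0.023] med [0.447 0.063 0.021]
   topmean [0.4468 0.0626 0.0208] mid [0.4472 0.0621 0.0205]
side yel 255 [227. 217.] min [ 0.431 -0.222  0.073] max [ 0.469 -0.182  0.098] med [ 0.446 -0.21   0.091]
   topmean [ 0.453  -0.2012  0.0956] mid [ 0.4506 -0.2018  0.0954]
side plate 1725 [ 0.45682147 -0.09959657  0.02273131] [0.94705712 0.37201568 0.08975353] [0.56215065 0.05024945 0.03767214]
```

Run:
```python
from h import *
import pickle
from scipy.spatial import ConvexHull
D=pickle.load(open("d0.pkl","rb"))
for n in("scene","side"):
    d=D[n]; W=cloud(d); hsv=cv2.cvtColor(d["frame"],cv2.COLOR_RGB2HSV).astype(int)
    near=np.hypot(W[...,0]-.6,W[...,1]-.1)<.2
    m=near&(W[...,2]>.134)&(W[...,2]<.153)
    k,l,st,ce=cv2.connectedComponentsWithStats(m.astype(np.uint8))
    for i in range(1,k):
        if st[i,4]>25:
            p=W[l==i]; t=p[p[:,2]>.142]; print(n,"top",ce[i].round(),st[i,4],((t.min(0)+t.max(0))/2).round(4) if len(t) else 0,(np.ptp(t,axis=0)).round(3) if len(t) else 0)
    m=near&(W[...,2]>.03)&(W[...,2]<.042)&(hsv[...,1]<60)
    p=W[m][:,:2]; h=p[ConvexHull(p).vertices]; c=np.array([.6,.1])
    for _ in range(20):
        r=np.hypot(*(h-c).T); s=h[r>np.percentile(r,30)]; c,R=circ(s)
    print(n,"plate",c.round(4),R,len(s),np.hypot(*(s-c).T).std())
    # rims z .08-.09 dark
    m=near&(abs(W[...,2]-.086)<.005)&(hsv[...,2]<60)
    k,l,st,ce=cv2.connectedComponentsWithStats(m.astype(np.uint8))
    for i in range(1,k):
        if st[i,4]>20:
            p=W[l==i]; c,R=circ(p[:,:2]); print(n,"rim",ce[i].round(),st[i,4],c.round(4),R.round(4),p.mean(0).round(3))
```

```text
scene top [382. 122.] 137 [0.5415 0.1756 0.1476] [0.036 0.039 0.011]
scene top [408. 139.] 258 [0.618  0.2009 0.1474] [0.043 0.043 0.01 ]
scene top [320. 137.] 27 0 0
scene top [405. 165.] 281 [0.6824 0.1468 0.1474] [0.043 0.045 0.01 ]
scene top [372. 173.] 285 [0.6654 0.0626 0.1473] [0.044 0.045 0.01 ]
scene plate [0.6007 0.1165] 0.14857121985259425 28 0.0007388779653852372
scene rim [345. 143.] 154 [0.5227 0.0891] 0.0264 [0.524 0.09  0.086]
scene rim [394. 155.] 59 [0.6135 0.1909] 0.0168 [0.613 0.179 0.087]
scene rim [339. 168.] 186 [0.5864 0.0336] 0.0265 [0.586 0.034 0.086]
scene rim [398. 184.] 169 [0.6826 0.1452] 0.0253 [0.692 0.135 0.086]
scene rim [366. 191.] 161 [0.6665 0.0618] 0.0255 [0.676 0.052 0.086]
side top [182. 115.] 140 [0.6198 0.1989 0.147 ] [0.044 0.044 0.01 ]
side top [212. 115.] 144 [0.683  0.1446 0.1473] [0.043 0.043 0.01 ]
side top [163. 125.] 166 [0.5391 0.1721 0.147 ] [0.042 0.049 0.009]
side top [226. 125.] 159 [0.6656 0.0591 0.1468] [0.039 0.043 0.009]
side plate [0.6025 0.1161] 0.14777075492184602 24 0.0005692444372580977
side rim [183. 135.] 78 [0.6168 0.1977] 0.0241 [0.609 0.185 0.086]
side rim [210. 136.] 61 [0.6778 0.1423] 0.0222 [0.666 0.134 0.086]
side rim [165. 147.] 95 [0.5381 0.1711] 0.0258 [0.532 0.157 0.086]
side rim [226. 147.] 96 [0.6658 0.0604] 0.0253 [0.656 0.05  0.086]
side rim [176. 157.] 142 [0.5221 0.0886] 0.0265 [0.519 0.088 0.086]
side rim [210. 157.] 156 [0.5867 0.0324] 0.0265 [0.586 0.032 0.085]
```

Emit:
{"name": "arm_command", "arguments": {"rows": [[[-0.2,-0.36,0,0.2],[-0.4,-0.7,0,0.431],[-0.52,-1,0,0.431],[-0.52,-1,0,0.431],[-0.52,-1,0,0.431]]], "claw": 100}}

```text
t: 0.78
tool_pos: [0.5721, -0.1494, 0.2024]
eef_rot: [3.141, -0.001, 1.909]
force: [0.4, 1.4, 0.1]
gripper_width: 0.0854
```

Emit:
{"name": "arm_command", "arguments": {"rows": [[[0,-0.36,0,0],[0,-0.663,0,0],[0,-0.663,0,0],[0,-0.663,0,0],[0,-0.663,0,0]]]}}

```text
t: 1.4
tool_pos: [0.5729, -0.2466, 0.2024]
eef_rot: [3.141, -0.001, 1.913]
force: [0.9, 0.0, -0.1]
gripper_width: 0.0854
```

Run:
```python
from h import *
s=read_state(); print(s["t"],s["tool_pos"],s["eef_rot"],s["force"])
d=cap("wrist"); save(d,"w1.png"); W=cloud(d)
m=(np.hypot(W[...,0]-.572,W[...,1]+.25)<.04)&(W[...,2]>.085)&(W[...,2]<.105)
p=W[m]; print(len(p),p.min(0),p.max(0),(p.min(0)+p.max(0))/2)
if len(p)>10: print(cv2.minEnclosingCircle(p[:,:2].astype(np.float32)))
```

```text
1.4 [ 0.5729443  -0.24664762  0.20242108] [ 3.14102535e+00 -1.04964849e-03  1.91327589e+00] [ 0.870661    0.03307908 -0.07134753]
1535 [ 0.55113477 -0.2711834   0.08532104] [ 0.59494353 -0.22760172  0.09666305] [ 0.57303915 -0.24939256  0.09099205]
((0.573039174079895, -0.2495749592781067), 0.02204263210296631)
```

View pics/w1.png

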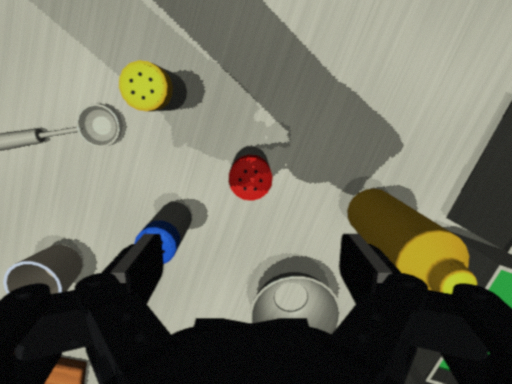

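The wrist view shows the red lid at (250,178) between the fingers, and the fit gives (0.573, -0.2495) with radius 22.0 mm, in agreement with the other views. I descend.

Emit:
{"name": "arm_command", "arguments": {"rows": [[[0.005,0,-0.25,0],[0.005,0,-0.5,0],[0.005,0,-0.75,0],[0.005,0,-0.9,0],[0.005,0,-0.9,0]]]}}

```text
t: 2.08
tool_pos: [0.5715, -0.2476, 0.0656]
eef_rot: [-3.139, -0.003, 1.911]
force: [0.2, -0.6, 0.6]
gripper_width: 0.0858
```

Emit:
{"name": "arm_command", "arguments": {"rows": [[[0,0,0,0],[0,0,0,0],[0,0,0,0],[0,0,0,0],[0,0,0,0]]], "claw": 0}}

```text
t: 2.7
tool_pos: [0.5728, -0.2495, 0.0677]
eef_rot: [3.141, 0.0, 1.909]
force: [-0.0, -0.4, -0.1]
gripper_width: 0.0003
```

Emit:
{"name": "arm_command", "arguments": {"rows": [[[0,0,0,0],[0,0,0,0],[0,0,0,0],[0,0,0,0],[0,0,0,0]]]}}

```text
t: 3.32
tool_pos: [0.5728, -0.2495, 0.0676]
eef_rot: [3.141, 0.0, 1.909]
force: [-0.2, -0.1, -0.2]
gripper_width: 0.0
```

Run:
```python
from h import *
d=cap("wrist"); e=cap("side"); s=cap("scene")
c=cv2.resize(e["frame"][120:312,180:436],(512,384)); f=np.hstack([d["frame"][:, :],c]); f=cv2.resize(f,(800,300))
cv2.imwrite("pics/m2.png",f[...,::-1])
```

```text
(no output)
```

View pics/m2.png

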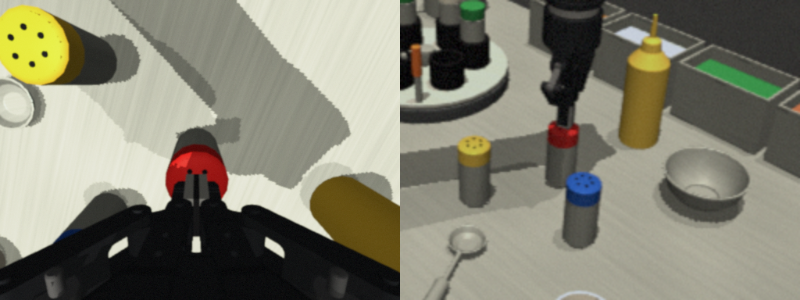

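The wrist view at (197,185) and the side view at (562,118) both show the fingers shut on top of the red lid instead of around it. I measure the fingertip height to compare with the reported TCP.

Run:
```python
from h import *
st=read_state(); print(st["tool_pos"],st["force"],st["joint_positions"],st["gripper_width"])
for n in("side","scene","wrist"):
    d=cap(n); W=cloud(d); hsv=cv2.cvtColor(d["frame"],cv2.COLOR_RGB2HSV).astype(int)
    near=np.hypot(W[...,0]-.573,W[...,1]+.2495)<.05
    dark=near&(hsv[...,2]<70)&(hsv[...,1]<120)&(W[...,2]>.05); red=near&((hsv[...,0]<4)|(hsv[...,0]>174))&(hsv[...,1]>170)&(hsv[...,2]>60)&(W[...,2]>.06)
    p=W[dark]; q=W[red]
    print(n,"dark z pct",np.percentile(p[:,2],[0,2,5,20,50]).round(4),"low pts",p[p[:,2]<np.percentile(p[:,2],5)].mean(0).round(4))
    print("  red",len(q),q.min(0).round(4),q.max(0).round(4))
```

```text
[ 0.57274511 -0.24946057  0.06751954] [ 0.07965279  0.36503258 -0.33388834] [ 0.34406939  0.36197084  0.0296022   1.67567395 -0.01175867  1.10410912
  0.71556542] 0.0003570238929216345
side dark z pct [0.0502 0.1162 0.1607 0.2494 0.3441] low pts [ 0.5626 -0.2569  0.1159]
  red 231 [ 0.5512 -0.2709  0.0725] [ 0.5851 -0.233   0.1011]
scene dark z pct [0.0501 0.0626 0.1271 0.2037 0.2904] low pts [ 0.5852 -0.2548  0.0783]
  red 175 [ 0.5572 -0.2688  0.0723] [ 0.5948 -0.228   0.1134]
wrist dark z pct [0.05   0.1124 0.1337 0.1538 0.1732] low pts [ 0.5702 -0.2412  0.1081]
  red 2956 [ 0.5521 -0.2645  0.0718] [ 0.5943 -0.2273  0.1243]
```

Run:
```python
from h import *
np.set_printoptions(precision=3,suppress=True)
d=cap("wrist"); W=cloud(d); print("cam",-d["R"].T@d["t"])
for v in range(205,300,8): print(v,W[v,240],W[v,246],W[v,258], d["frame"][v,246])
e=cap("side"); We=cloud(e)
for v in range(165,210,3): print(v,We[v,280],We[v,285],We[v,288],e["frame"][v,285])
```

```text
cam [ 0.552 -0.189  0.239]
205 [ 0.562 -0.236  0.095] [ 0.565 -0.235  0.094] [ 0.571 -0.233  0.095] [164  27  27]
213 [ 0.564 -0.24   0.095] [ 0.567 -0.239  0.095] [ 0.573 -0.237  0.094] [161  26  23]
221 [ 0.565 -0.244  0.096] [ 0.568 -0.243  0.094] [ 0.574 -0.241  0.095] [131  25  23]
229 [ 0.565 -0.242  0.109] [ 0.568 -0.241  0.109] [ 0.573 -0.24   0.108] [61 60 56]
237 [ 0.565 -0.242  0.118] [ 0.568 -0.242  0.117] [ 0.573 -0.24   0.117] [59 58 55]
245 [ 0.566 -0.243  0.125] [ 0.568 -0.241  0.126] [ 0.573 -0.24   0.126] [61 60 56]
253 [ 0.566 -0.243  0.132] [ 0.568 -0.242  0.132] [ 0.573 -0.24   0.132] [65 64 61]
261 [ 0.566 -0.241  0.141] [ 0.569 -0.244  0.134] [ 0.572 -0.239  0.141] [85 84 80]
269 [ 0.566 -0.241  0.147] [ 0.57  -0.245  0.138] [ 0.572 -0.239  0.146] [ 9 11 12]
277 [ 0.566 -0.241  0.152] [ 0.57  -0.246  0.141] [ 0.573 -0.241  0.149] [19 21 21]
285 [ 0.566 -0.24   0.157] [ 0.571 -0.249  0.142] [ 0.575 -0.247  0.144] [13 12 15]
293 [ 0.568 -0.244  0.155] [ 0.572 -0.253  0.141] [ 0.576 -0.25   0.144] [15 16 17]
165 [ 0.536 -0.263  0.202] [ 0.541 -0.272  0.204] [ 0.55
[... 506 characters left out ...]
263  0.15 ] [15 15 14]
186 [ 0.545 -0.258  0.148] [ 0.544 -0.273  0.156] [ 0.556 -0.27   0.15 ] [17 15 23]
189 [ 0.713 -0.107  0.001] [ 0.55  -0.269  0.144] [ 0.569 -0.259  0.132] [23 19 18]
192 [ 0.7   -0.12   0.003] [ 0.562 -0.258  0.127] [ 0.572 -0.258  0.122] [15 17 19]
195 [ 0.565 -0.242  0.11 ] [ 0.564 -0.257  0.118] [ 0.572 -0.259  0.116] [15 16 22]
198 [ 0.566 -0.242  0.102] [ 0.564 -0.257  0.111] [ 0.571 -0.26   0.109] [13 17 19]
201 [ 0.563 -0.245  0.097] [ 0.571 -0.253  0.098] [ 0.571 -0.261  0.102] [74 68 66]
204 [ 0.555 -0.252  0.096] [ 0.563 -0.26   0.097] [ 0.568 -0.264  0.097] [108  29  25]
207 [ 0.554 -0.254  0.09 ] [ 0.559 -0.263  0.093] [ 0.565 -0.267  0.092] [103  25  20]
```

Emit:
{"name": "arm_command", "arguments": {"rows": [[[0,0,0.2,0],[0,0,0.4,0],[0,0,0.5,0],[0,0,0.5,0],[0,0,0.5,0]]]}}

```text
t: 4.35
tool_pos: [0.572, -0.2491, 0.1411]
eef_rot: [-3.14, -0.001, 1.909]
force: [-1.4, 0.4, -0.5]
gripper_width: -0.0001
```

Run:
```python
from h import *
np.set_printoptions(precision=3,suppress=True)
st=read_state(); print(st["tool_pos"],st["force"])
F=[]
for n in("side","scene","wrist"):
    d=cap(n); W=cloud(d); F.append(d["frame"])
    V=d["frame"].max(-1)
    m=(np.hypot(W[...,0]-.573,W[...,1]+.2495)<.035)&(W[...,2]>.103)&(V<100)
    p=W[m]; i=np.argsort(p[:,2]); print(n,len(p),p[i[:12:3]],np.percentile(p[:,2],[1,5]))
f=np.hstack([cv2.resize(F[0][110:260,210:410],(400,300)),cv2.resize(F[2],(400,300))])
cv2.imwrite("pics/m3.png",f[...,::-1])
```

```text
[ 0.572 -0.249  0.141] [-1.369  0.351 -0.536]
side 2171 [[ 0.568 -0.252  0.172]
 [ 0.57  -0.249  0.173]
 [ 0.57  -0.257  0.174]
 [ 0.569 -0.261  0.176]] [0.18  0.197]
scene 2606 [[ 0.578 -0.253  0.169]
 [ 0.58  -0.257  0.175]
 [ 0.572 -0.26   0.177]
 [ 0.583 -0.253  0.179]] [0.184 0.221]
wrist 28465 [[ 0.568 -0.241  0.174]
 [ 0.568 -0.241  0.174]
 [ 0.571 -0.24   0.175]
 [ 0.57  -0.24   0.175]] [0.183 0.205]
```

View pics/m3.png

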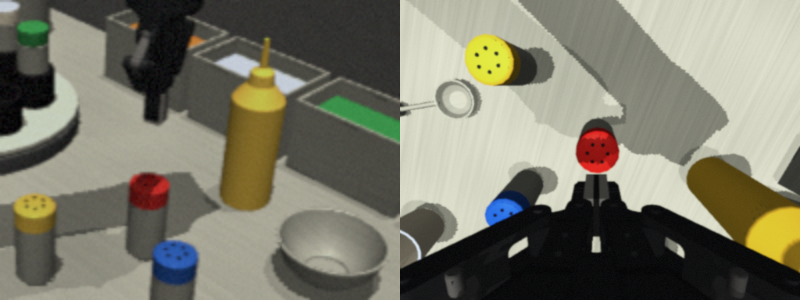

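The image shows the shaker still upright, lid at (150,185), with the shut tips clear above it at (155,120). All three cameras put the shut fingertips at z ≈ 0.170 while the reported TCP is 0.141. By the text they should be at 0.133, so in z the true tool stands about 37 mm above the reported pose. The x and y agree. I trust the cameras and go lower.

Emit:
{"name": "arm_command", "arguments": {"rows": [[[0,0,0,0],[0,0,0,0],[0,0,0,0],[0,0,0,0],[0,0,0,0]]], "claw": 100}}

```text
t: 5.12
tool_pos: [0.5728, -0.2495, 0.1426]
eef_rot: [3.141, 0.0, 1.909]
force: [-0.1, 0.2, -0.8]
gripper_width: 0.085
```

Emit:
{"name": "arm_command", "arguments": {"rows": [[[0,0,-0.2,0],[0,0,-0.4,0],[0,0,-0.6,0],[0,0,-0.79,0],[0,0,-0.79,0]]]}}

```text
t: 5.75
tool_pos: [0.5706, -0.2486, 0.0216]
eef_rot: [-3.138, -0.003, 1.909]
force: [-0.6, -0.6, 0.7]
gripper_width: 0.0857
```

Emit:
{"name": "arm_command", "arguments": {"rows": [[[0,0,0,0],[0,0,0,0],[0,0,0,0],[0,0,0,0],[0,0,0,0]]], "claw": 0}}

```text
t: 6.38
tool_pos: [0.5739, -0.2501, 0.026]
eef_rot: [3.139, 0.002, 1.909]
force: [-1.5, -0.5, 6.5]
gripper_width: 0.0426
```

Emit:
{"name": "arm_command", "arguments": {"rows": [[[0,0,0.1,0],[0,0,0.35,0],[0,0,0.7,0],[0,0,1,0],[0,0,1,0]]]}}

```text
t: 7.0
tool_pos: [0.5753, -0.2505, 0.1795]
eef_rot: [3.135, 0.006, 1.909]
force: [0.6, -0.0, -1.9]
gripper_width: 0.0431
```

Emit:
{"name": "arm_command", "arguments": {"rows": [[[-0.05,0.25,0.1,0],[-0.1,0.5,0.1,0],[-0.15,0.75,0.1,0],[-0.2,1,0.1,0],[-0.2,1,0.1,0]]]}}

```text
t: 7.62
tool_pos: [0.5417, -0.0948, 0.188]
eef_rot: [-3.14, -0.003, 1.916]
force: [0.1, -0.3, -2.7]
gripper_width: 0.0427
```

Emit:
{"name": "arm_command", "arguments": {"rows": [[[-0.05,0.35,0,0],[-0.1,0.65,0,0],[-0.137,1,0,0],[-0.137,1,0,0],[-0.137,1,0,0]]]}}

```text
t: 8.25
tool_pos: [0.5219, 0.0493, 0.1883]
eef_rot: [-3.14, 0.001, 1.909]
force: [-0.8, 0.2, -1.9]
gripper_width: 0.0424
```

Emit:
{"name": "arm_command", "arguments": {"rows": [[[0,0.15,0,0],[0,0.257,0,0],[0,0.257,0,0],[0,0.257,0,0],[0,0.257,0,0]]]}}

```text
t: 8.88
tool_pos: [0.5223, 0.0879, 0.189]
eef_rot: [-3.141, 0.0, 1.908]
force: [0.1, 0.7, -2.1]
gripper_width: 0.0431
```

```bash
cat > meas.py <<'E'
from h import *
np.set_printoptions(precision=4,suppress=True)
st=read_state(); print(st["t"],st["tool_pos"],st["eef_rot"],st["force"],st["gripper_width"])
c=np.array([.5224,.0888])
for n in("side","scene"):
    d=cap(n); W=cloud(d); fr=d["frame"]; save(d,n+"_m.png")
    hsv=cv2.cvtColor(fr,cv2.COLOR_RGB2HSV).astype(int)
    near=np.hypot(W[...,0]-c[0],W[...,1]-c[1])<.05
    red=near&((hsv[...,0]<5)|(hsv[...,0]>172))&(hsv[...,1]>150)&(hsv[...,2]>50)&(W[...,2]>.1)
    body=near&(W[...,2]>.1)&(hsv[...,1]<80)&(hsv[...,2]>40)
    from scipy.optimize import least_squares
    q=W[red]; print(n,"red",len(q),q.min(0),q.max(0)) if len(q) else 0
    zt=q[:,2].max()
    foot=W[body&(W[...,2]<zt-.03)]
    if len(foot)>20:
        print("  foot zmin",np.percentile(foot[:,2],[0,1,3]),len(foot))
        f=lambda x:np.hypot(foot[:,0]-x[0]-x[2]*(foot[:,2]-.17),foot[:,1]-x[1]-x[3]*(foot[:,2]-.17))-.022
        r=least_squares(f,[*c,0,0],loss="soft_l1",f_scale=.001); print("  axis at z.17",r.x[:2],"tilt",r.x[2:],np.median(abs(r.fun)))
E
python3 meas.py
```

```text
8.875 [0.5223 0.0879 0.189 ] [-3.1414  0.0005  1.9078] [ 0.1356  0.6905 -2.099 ] 0.043073098045615876
side red 132 [0.5051 0.0648 0.2357] [0.5432 0.0989 0.2697]
  foot zmin [0.1648 0.1663 0.1694] 453
  axis at z.17 [0.5247 0.0906] tilt [-0.0353 -0.0194] 0.001129835626866641
scene red 226 [0.5014 0.0677 0.2336] [0.5494 0.1052 0.2951]
  foot zmin [0.1648 0.1699 0.1736] 266
  axis at z.17 [0.5197 0.0917] tilt [ 0.0006 -0.0563] 0.001301258151630482
```

Run:
```python
from h import *
from scipy.optimize import least_squares
np.set_printoptions(precision=4,suppress=True)
c=np.array([.5224,.0888]); A=[]
def fit(p,tilt):
    f=lambda x:np.hypot(p[:,0]-x[0]-x[2]*tilt*(p[:,2]-.19),p[:,1]-x[1]-x[3]*tilt*(p[:,2]-.19))-.022
    r=least_squares(f,[*c,0,0],loss="soft_l1",f_scale=.001); return r.x,np.median(abs(r.fun))
for n in("side","scene"):
    d=cap(n); W=cloud(d); hsv=cv2.cvtColor(d["frame"],cv2.COLOR_RGB2HSV).astype(int)
    m=(np.hypot(W[...,0]-c[0],W[...,1]-c[1])<.032)&(W[...,2]>.171)&(W[...,2]<.222)&(hsv[...,2]>35)
    m=cv2.erode(m.astype(np.uint8),np.ones((3,3)))>0
    p=W[m]; A.append(p); print(n,len(p),*fit(p,0))
    for a,b in((.171,.195),(.195,.222)):
        q=p[(p[:,2]>a)&(p[:,2]<b)]; print("   ",a,len(q),*fit(q,0))
print(fit(np.vstack(A),0),fit(np.vstack(A),1))
s=cap("scene")["frame"][70:230,270:440]; e=cap("side")["frame"][60:210,110:270]
cv2.imwrite("pics/m4.png",np.hstack([cv2.resize(s,(400,376)),cv2.resize(e,(400,376))])[...,::-1])
```

```text
side 254 [0.5237 0.0905 0.     0.    ] 0.0009072572131104753
    0.171 123 [0.5237 0.0908 0.     0.    ] 0.0010057713546871294
    0.195 131 [0.5237 0.0903 0.     0.    ] 0.000893249978863829
scene 130 [0.5202 0.091  0.     0.    ] 0.0009482741665931792
    0.171 48 [0.5199 0.091  0.     0.    ] 0.0010758109881594778
    0.195 82 [0.5203 0.0909 0.     0.    ] 0.0008670127177443157
(array([0.522 , 0.0915, 0.    , 0.    ]), np.float64(0.0012986065176723988)) (array([ 0.522 ,  0.0916, -0.0116, -0.0156]), np.float64(0.0012923085726096184))
```

View pics/m4.png

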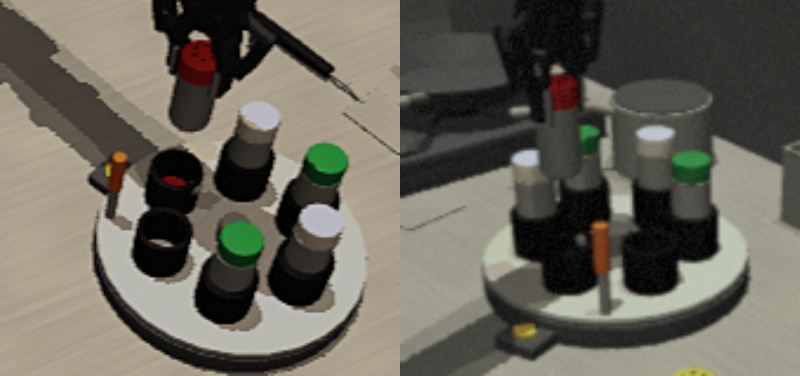

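The picture shows the shaker hanging upright over its pocket, whose red seat is visible at (175,182). Both side-surface fits are pushed away from their own camera, and with that removed the offset is about 0.4 mm. I go down to just above the rim.

Emit:
{"name": "arm_command", "arguments": {"rows": [[[0,0,-0.15,0],[0,0,-0.3,0],[0,0,-0.45,0],[0,0,-0.5,0],[0,0,-0.5,0]]]}}

```text
t: 9.8
tool_pos: [0.5221, 0.0891, 0.114]
eef_rot: [-3.141, -0.0, 1.909]
force: [0.3, -0.1, -0.8]
gripper_width: 0.0425
```

Emit:
{"name": "arm_command", "arguments": {"rows": [[[0,0,-0.015,0],[0,0,-0.03,0],[0,0,-0.045,0],[0,0,-0.06,0],[0,0,-0.06,0]]]}}

```text
t: 10.42
tool_pos: [0.5221, 0.089, 0.1048]
eef_rot: [-3.141, -0.0, 1.909]
force: [-0.7, -0.2, -1.5]
gripper_width: 0.0428
```

Emit:
{"name": "arm_command", "arguments": {"rows": [[[0,0,-0.01,0],[0,0,-0.015,0],[0,0,-0.02,0],[0,0,-0.02,0],[0,0,-0.02,0]]]}}

```text
t: 11.05
tool_pos: [0.5221, 0.0891, 0.1022]
eef_rot: [-3.141, 0.0, 1.909]
force: [-1.6, -0.8, -0.3]
gripper_width: 0.0429
```

Emit:
{"name": "arm_command", "arguments": {"rows": [[[0,0,-0.01,0],[0,0,-0.015,0],[0,0,-0.02,0],[0,0,-0.02,0],[0,0,-0.02,0]]]}}

```text
t: 11.68
tool_pos: [0.5217, 0.0888, 0.0998]
eef_rot: [-3.141, 0.0, 1.909]
force: [-5.2, -1.5, 6.3]
gripper_width: 0.0427
```

Emit:
{"name": "arm_command", "arguments": {"rows": [[[0,0,-0.005,0],[0,0,-0.01,0],[0,0,-0.015,0],[0,0,-0.015,0],[0,0,-0.015,0]]]}}

```text
t: 12.3
tool_pos: [0.5216, 0.0886, 0.097]
eef_rot: [-3.14, 0.0, 1.909]
force: [-4.7, -2.4, 4.7]
gripper_width: 0.0427
```

Emit:
{"name": "arm_command", "arguments": {"rows": [[[0,0,-0.008,0],[0,0,-0.016,0],[0,0,-0.02,0],[0,0,-0.02,0],[0,0,-0.02,0]]]}}

```text
t: 12.92
tool_pos: [0.5215, 0.0888, 0.0931]
eef_rot: [-3.14, -0.0, 1.909]
force: [-3.8, -2.0, -0.5]
gripper_width: 0.0426
```

Emit:
{"name": "arm_command", "arguments": {"rows": [[[0,0,-0.008,0],[0,0,-0.016,0],[0,0,-0.02,0],[0,0,-0.02,0],[0,0,-0.02,0]]]}}

```text
t: 13.55
tool_pos: [0.5216, 0.0889, 0.0904]
eef_rot: [-3.14, -0.0, 1.909]
force: [-4.7, -2.5, 1.1]
gripper_width: 0.0426
```

Emit:
{"name": "arm_command", "arguments": {"rows": [[[0,0,-0.005,0],[0,0,-0.01,0],[0,0,-0.015,0],[0,0,-0.015,0],[0,0,-0.015,0]]]}}

```text
t: 14.18
tool_pos: [0.5216, 0.0889, 0.0882]
eef_rot: [-3.14, -0.0, 1.909]
force: [-5.0, -2.1, 1.2]
gripper_width: 0.0425
```

Emit:
{"name": "arm_command", "arguments": {"rows": [[[0,0,-0.005,0],[0,0,-0.01,0],[0,0,-0.012,0],[0,0,-0.012,0],[0,0,-0.012,0]]]}}

```text
t: 14.8
tool_pos: [0.5216, 0.0889, 0.0866]
eef_rot: [-3.14, -0.0, 1.909]
force: [-5.8, -2.9, 2.4]
gripper_width: 0.0424
```

Emit:
{"name": "arm_command", "arguments": {"rows": [[[0,0,-0.005,0],[0,0,-0.01,0],[0,0,-0.012,0],[0,0,-0.012,0],[0,0,-0.012,0]]]}}

```text
t: 15.42
tool_pos: [0.5216, 0.089, 0.0847]
eef_rot: [-3.14, -0.0, 1.909]
force: [-4.7, -2.5, 2.3]
gripper_width: 0.0429
```

Emit:
{"name": "arm_command", "arguments": {"rows": [[[0,0,-0.005,0],[0,0,-0.01,0],[0,0,-0.012,0],[0,0,-0.012,0],[0,0,-0.012,0]]]}}

```text
t: 16.05
tool_pos: [0.5216, 0.0889, 0.0829]
eef_rot: [-3.14, -0.0, 1.909]
force: [-6.4, -2.9, 2.2]
gripper_width: 0.0425
```

Emit:
{"name": "arm_command", "arguments": {"rows": [[[0,0,-0.005,0],[0,0,-0.01,0],[0,0,-0.012,0],[0,0,-0.012,0],[0,0,-0.012,0]]]}}

```text
t: 16.68
tool_pos: [0.5216, 0.0889, 0.0811]
eef_rot: [-3.14, -0.0, 1.909]
force: [-5.5, -1.6, 1.6]
gripper_width: 0.0426
```

Emit:
{"name": "arm_command", "arguments": {"rows": [[[0,0,-0.005,0],[0,0,-0.01,0],[0,0,-0.01,0],[0,0,-0.01,0],[0,0,-0.01,0]]]}}

```text
t: 17.3
tool_pos: [0.5216, 0.089, 0.0798]
eef_rot: [-3.14, -0.0, 1.909]
force: [-5.8, -2.2, 3.3]
gripper_width: 0.0431
```

Emit:
{"name": "arm_command", "arguments": {"rows": [[[0,0,-0.005,0],[0,0,-0.01,0],[0,0,-0.01,0],[0,0,-0.01,0],[0,0,-0.01,0]]]}}

```text
t: 17.92
tool_pos: [0.5216, 0.089, 0.0786]
eef_rot: [-3.14, -0.0, 1.909]
force: [-6.0, -1.9, 4.5]
gripper_width: 0.0427
```

Emit:
{"name": "arm_command", "arguments": {"rows": [[[0,0,-0.005,0],[0,0,-0.01,0],[0,0,-0.01,0],[0,0,-0.01,0],[0,0,-0.01,0]]]}}

```text
t: 18.55
tool_pos: [0.5216, 0.089, 0.0765]
eef_rot: [-3.14, -0.0, 1.909]
force: [-4.5, -2.5, 1.5]
gripper_width: 0.0427
```

Emit:
{"name": "arm_command", "arguments": {"rows": [[[0,0,-0.005,0],[0,0,-0.007,0],[0,0,-0.007,0],[0,0,-0.007,0],[0,0,-0.007,0]]]}}

```text
t: 19.18
tool_pos: [0.5216, 0.089, 0.0755]
eef_rot: [-3.14, -0.0, 1.909]
force: [-5.3, -3.1, 1.0]
gripper_width: 0.0428
```

Emit:
{"name": "arm_command", "arguments": {"rows": [[[0,0,-0.004,0],[0,0,-0.006,0],[0,0,-0.006,0],[0,0,-0.006,0],[0,0,-0.006,0]]]}}

```text
t: 19.8
tool_pos: [0.5216, 0.089, 0.0747]
eef_rot: [-3.14, -0.0, 1.909]
force: [-6.1, -3.3, 3.9]
gripper_width: 0.0425
```

Emit:
{"name": "arm_command", "arguments": {"rows": [[[0,0,-0.004,0],[0,0,-0.006,0],[0,0,-0.006,0],[0,0,-0.006,0],[0,0,-0.006,0]]]}}

```text
t: 20.42
tool_pos: [0.5216, 0.089, 0.0741]
eef_rot: [-3.14, -0.0, 1.909]
force: [-5.3, -3.3, 3.2]
gripper_width: 0.0428
```

Emit:
{"name": "arm_command", "arguments": {"rows": [[[0,0,-0.004,0],[0,0,-0.006,0],[0,0,-0.006,0],[0,0,-0.006,0],[0,0,-0.006,0]]]}}

```text
t: 21.05
tool_pos: [0.5217, 0.089, 0.0739]
eef_rot: [-3.141, -0.0, 1.909]
force: [-7.6, -2.5, 8.5]
gripper_width: 0.0425
```

Emit:
{"name": "arm_command", "arguments": {"rows": [[[0,0,-0.004,0],[0,0,-0.006,0],[0,0,-0.006,0],[0,0,-0.006,0],[0,0,-0.006,0]]]}}

```text
t: 21.68
tool_pos: [0.5217, 0.089, 0.0738]
eef_rot: [-3.141, 0.0, 1.909]
force: [-9.8, -2.8, 13.0]
gripper_width: 0.0427
```

Emit:
{"name": "arm_command", "arguments": {"rows": [[[0,0,-0.003,0],[0,0,-0.006,0],[0,0,-0.006,0],[0,0,-0.006,0],[0,0,-0.006,0]]]}}

```text
t: 22.3
tool_pos: [0.5218, 0.089, 0.0738]
eef_rot: [-3.141, 0.0, 1.909]
force: [-11.6, -3.4, 18.3]
gripper_width: 0.0429
```

Run:
```python
from h import *
from scipy.optimize import least_squares
np.set_printoptions(precision=4,suppress=True)
st=read_state(); print(st["t"],st["tool_pos"],st["force"],st["eef_rot"])
for n in("side","scene"):
    d=cap(n); W=cloud(d); hsv=cv2.cvtColor(d["frame"],cv2.COLOR_RGB2HSV).astype(int)
    red=(np.hypot(W[...,0]-.522,W[...,1]-.089)<.035)&((hsv[...,0]<5)|(hsv[...,0]>172))&(hsv[...,1]>150)&(hsv[...,2]>50)
    q=W[red]; print(n,len(q),q.min(0),q.max(0),np.percentile(q[:,2],[80,90,95]))
```

```text
22.3 [0.5218 0.089  0.0738] [-11.6275  -3.3609  18.3221] [-3.1408  0.0003  1.9094]
side 130 [0.5042 0.067  0.1211] [0.5399 0.1042 0.163 ] [0.1446 0.1455 0.1458]
scene 182 [0.5018 0.0677 0.1174] [0.5444 0.1008 0.1818] [0.1443 0.1456 0.1464]
```

Firmly home: the seat clicked at about tool z 0.077 and bottomed at 0.0738. The force rose to 18 N with no more travel, and the lid top at 0.1455 means the foot is at 0.0505. I relieve the load and release.

Emit:
{"name": "arm_command", "arguments": {"rows": [[[0,0,0.01,0],[0,0,0.015,0],[0,0,0.015,0],[0,0,0.015,0],[0,0,0.015,0]]]}}

```text
t: 23.02
tool_pos: [0.5217, 0.089, 0.074]
eef_rot: [-3.141, -0.0, 1.909]
force: [-6.2, -2.0, 5.2]
gripper_width: 0.0428
```

Emit:
{"name": "arm_command", "arguments": {"rows": [[[0,0,0,0],[0,0,0,0],[0,0,0,0],[0,0,0,0],[0,0,0,0]]], "claw": 90}}

```text
t: 23.65
tool_pos: [0.5224, 0.0891, 0.0736]
eef_rot: [3.141, 0.0, 1.909]
force: [0.7, -0.1, 0.1]
gripper_width: 0.0767
```

Emit:
{"name": "arm_command", "arguments": {"rows": [[[0,0,0.1,0],[0,0,0.3,0],[0,0,0.5,0],[0,0,0.75,0],[0,0,0.75,0]]]}}

```text
t: 24.28
tool_pos: [0.5248, 0.0897, 0.1907]
eef_rot: [3.134, 0.002, 1.909]
force: [-0.0, 0.2, 0.1]
gripper_width: 0.0769
```

Run:
```python
from h import *
np.set_printoptions(precision=4,suppress=True)
st=read_state(); print(st["t"],st["tool_pos"],st["force"],st["eef_rot"],st["gripper_width"])
F=[]
for n in("side","scene","wrist"):
    d=cap(n); W=cloud(d); hsv=cv2.cvtColor(d["frame"],cv2.COLOR_RGB2HSV).astype(int); F.append(d["frame"])
    red=(np.hypot(W[...,0]-.522,W[...,1]-.089)<.035)&((hsv[...,0]<4)|(hsv[...,0]>174))&(hsv[...,1]>150)&(hsv[...,2]>50)
    q=W[red]; 
    if len(q): t=q[abs(q[:,2]-np.percentile(q[:,2],80))<.005]; print(n,len(q),(t.min(0)+t.max(0))/2,np.ptp(t,axis=0),np.percentile(q[:,2],[50,80,95]))
    o=(np.hypot(W[...,0]-.514,W[...,1]-.0145)<.03)&(hsv[...,0]>=4)&(hsv[...,0]<13)&(hsv[...,1]>140)&(hsv[...,2]>60)&(W[...,2]>.08)
    q=W[o]
    if len(q): t=q[q[:,2]>.13]; print("  handle",len(q),(q.min(0)+q.max(0))/2,q.max(0)[2],(t.min(0)+t.max(0))/2 if len(t) else '')
cv2.imwrite("pics/m5.png",np.hstack([cv2.resize(F[1][90:240,270:470],(400,300)),cv2.resize(F[2],(400,300))])[...,::-1])
```

```text
24.275 [0.5248 0.0897 0.1907] [-0.0309  0.211   0.0507] [3.1337 0.0015 1.9093] 0.07692667491448361
side 210 [0.52   0.0856 0.1431] [0.0389 0.039  0.0068] [0.1397 0.1446 0.1456]
  handle 101 [0.5127 0.0146 0.1111] 0.13469281481161519 [0.5123 0.0135 0.1326]
scene 244 [0.5201 0.0902 0.1441] [0.0412 0.0434 0.0089] [0.1423 0.1446 0.1463]
  handle 72 [0.5163 0.0153 0.1121] 0.13693579686364932 [0.5177 0.0158 0.1335]
wrist 2466 [0.5203 0.0898 0.1416] [0.042  0.0426 0.0067] [0.1426 0.1433 0.1438]
  handle 334 [0.5135 0.0205 0.1083] 0.13482320306996373 [0.5132 0.021  0.1325]
```

View pics/m5.png

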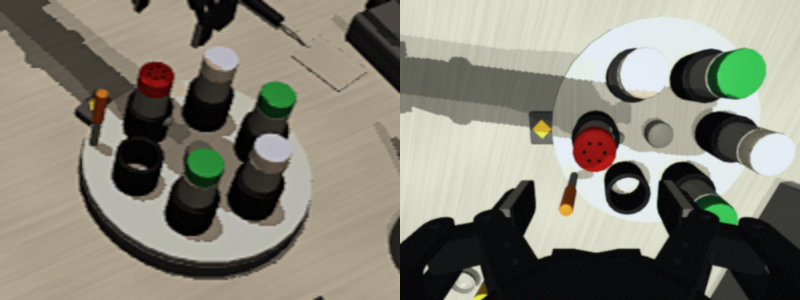

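The picture shows the red shaker standing in its pocket (155,85), the handle at (98,105) and the next pocket empty at (137,165), all others untouched. Next I grip the handle along the wheel's radius.

Emit:
{"name": "arm_command", "arguments": {"rows": [[[0,-0.1,0,0.15],[-0.03,-0.25,0,0.35],[-0.057,-0.4,0,0.55],[-0.057,-0.496,0,0.667],[-0.057,-0.496,0,0.667]]], "claw": 60}}

```text
t: 25.05
tool_pos: [0.5129, 0.0134, 0.185]
eef_rot: [-3.14, -0.001, 2.43]
force: [-0.7, 0.5, -0.9]
gripper_width: 0.0509
```

Emit:
{"name": "arm_command", "arguments": {"rows": [[[0,0,0,0],[0,0,0,0],[0,0,0,0],[0,0,0,0],[0,0,0,0]]]}}

```text
t: 25.68
tool_pos: [0.5137, 0.0148, 0.1861]
eef_rot: [3.141, 0.0, 2.433]
force: [0.3, -0.2, 1.2]
gripper_width: 0.0512
```

Run:
```python
from h import *
np.set_printoptions(precision=4,suppress=True)
st=read_state(); print(st["t"],st["tool_pos"],st["eef_rot"],st["joint_positions"])
d=cap("wrist"); W=cloud(d); hsv=cv2.cvtColor(d["frame"],cv2.COLOR_RGB2HSV).astype(int)
o=(np.hypot(W[...,0]-.514,W[...,1]-.0145)<.03)&(hsv[...,0]>=4)&(hsv[...,0]<14)&(hsv[...,1]>140)&(hsv[...,2]>60)&(W[...,2]>.08)
q=W[o]; t=q[q[:,2]>.132]; print(len(q),len(t),t.min(0),t.max(0),(t.min(0)+t.max(0))/2)
```

```text
25.675 [0.5137 0.0148 0.1861] [3.1415 0.0001 2.4332] [ 0.088   0.0491 -0.1736  1.8026  0.0088  1.2906  0.7747]
434 262 [0.5064 0.0081 0.1322] [0.5203 0.0226 0.1374] [0.5134 0.0154 0.1348]
```

Emit:
{"name": "arm_command", "arguments": {"rows": [[[0,0,-0.2,0],[0,0,-0.4,0],[0,0,-0.6,0],[0,0,-0.8,0],[0,0,-0.8,0]]]}}

```text
t: 26.35
tool_pos: [0.5115, 0.0145, 0.0639]
eef_rot: [-3.138, -0.004, 2.433]
force: [-0.1, -0.5, 0.9]
gripper_width: 0.0514
```

Emit:
{"name": "arm_command", "arguments": {"rows": [[[0,0,0,0],[0,0,0,0],[0,0,0,0],[0,0,0,0],[0,0,0,0]]], "claw": 0}}

```text
t: 26.98
tool_pos: [0.5155, 0.0152, 0.0679]
eef_rot: [3.139, 0.003, 2.433]
force: [1.0, 1.8, 6.9]
gripper_width: 0.0146
```

Run:
```python
from station import *
import numpy as np
s=read_state(); p=s["tool_pos"]; print(p,s["force"],s["gripper_width"])
c=np.array([.602,.1168]); a0=np.deg2rad(229.4); h=c+.135*np.array([np.cos(a0),np.sin(a0)]);print(h)
for seg in range(6):
    r=[]
    for k in range(1,6):
        a=a0-np.deg2rad(seg*10+2*k); b=a0-np.deg2rad(seg*10)
        d=.135*(np.array([np.cos(a)-np.cos(b),np.sin(a)-np.sin(b)]))/.15; r.append([*d.round(4),0,round(-2*k/45,4)])
    print(r)
```

```text
[0.51545924 0.01522915 0.06786048] [1.02583583 1.7516863  6.91625446] 0.014584178724959432
[0.51414548 0.01429837]
[[np.float64(-0.0235), np.float64(0.0209), 0, -0.0444], [np.float64(-0.0462), np.float64(0.0425), 0, -0.0889], [np.float64(-0.0682), np.float64(0.065), 0, -0.1333], [np.float64(-0.0894), np.float64(0.0882), 0, -0.1778], [np.float64(-0.1098), np.float64(0.1121), 0, -0.2222]]
[[np.float64(-0.0195), np.float64(0.0246), 0, -0.0444], [np.float64(-0.0382), np.float64(0.0499), 0, -0.0889], [np.float64(-0.0559), np.float64(0.0758), 0, -0.1333], [np.float64(-0.0727), np.float64(0.1023), 0, -0.1778], [np.float64(-0.0886), np.float64(0.1294), 0, -0.2222]]
[[np.float64(-0.0149), np.float64(0.0276), 0, -0.0444], [np.float64(-0.0289), np.float64(0.0558), 0, -0.0889], [np.float64(-0.0419), np.float64(0.0844), 0, -0.1333], [np.float64(-0.0539), np.float64(0.1134), 0, -0.1778], [np.float64(-0.0648), np.float64(0.1429), 0, -0.2222]]
[[np.float64(-0.0099), np.float64(0.0298), 0, -0.0444], [np.float64(-0.0188), np.float64(0.0599), 0, -0.0889], [np.float64(-0.0266), np.float64(0.0904), 0, -0.1333], [np.float64(-0.0333), np.float64(0.1211), 0, -0.1778], [np.float64(-0.039), np.float64(0.152), 0, -0.2222]]
[[np.float64(-0.0046), np.float64(0.0311), 0, -0.0444], [np.float64(-0.0081), np.float64(0.0623), 0, -0.0889], [np.float64(-0.0105), np.float64(0.0936), 0, -0.1333], [np.float64(-0.0118), np.float64(0.125), 0, -0.1778], [np.float64(-0.012), np.float64(0.1564), 0, -0.2222]]
[[np.float64(0.0009), np.float64(0.0314), 0, -0.0444], [np.float64(0.0028), np.float64(0.0628), 0, -0.0889], [np.float64(0.0059), np.float64(0.094), 0, -0.1333], [np.float64(0.0101), np.float64(0.1252), 0, -0.1778], [np.float64(0.0153), np.float64(0.1561), 0, -0.2222]]
```

Handle gripped (14.6 mm with pads). I turn it in 10° segments, watching the force.

Emit:
{"name": "arm_command", "arguments": {"rows": [[[-0.0235,0.021,0,-0.044],[-0.046,0.0425,0,-0.089],[-0.068,0.065,0,-0.133],[-0.0895,0.088,0,-0.178],[-0.11,0.112,0,-0.222]]]}}

```text
t: 27.6
tool_pos: [0.4999, 0.0305, 0.0679]
eef_rot: [3.138, 0.005, 2.258]
force: [3.5, -2.0, 3.1]
gripper_width: 0.0145
```

Emit:
{"name": "arm_command", "arguments": {"rows": [[[-0.0195,0.0245,0,-0.044],[-0.038,0.05,0,-0.089],[-0.056,0.076,0,-0.133],[-0.073,0.102,0,-0.178],[-0.0885,0.1295,0,-0.222]]]}}

```text
t: 28.22
tool_pos: [0.4863, 0.0492, 0.0678]
eef_rot: [3.138, 0.004, 2.083]
force: [2.8, -4.5, 5.6]
gripper_width: 0.0144
```

Emit:
{"name": "arm_command", "arguments": {"rows": [[[-0.015,0.0275,0,-0.044],[-0.029,0.056,0,-0.089],[-0.042,0.0845,0,-0.133],[-0.054,0.1135,0,-0.178],[-0.065,0.143,0,-0.222]]]}}

```text
t: 28.85
tool_pos: [0.4754, 0.0716, 0.0678]
eef_rot: [3.139, 0.002, 1.909]
force: [-1.2, -1.9, 7.9]
gripper_width: 0.015
```

Emit:
{"name": "arm_command", "arguments": {"rows": [[[-0.01,0.03,0,-0.044],[-0.019,0.06,0,-0.089],[-0.0265,0.0905,0,-0.133],[-0.0335,0.121,0,-0.178],[-0.039,0.152,0,-0.222]]]}}

```text
t: 29.48
tool_pos: [0.4688, 0.0964, 0.0678]
eef_rot: [3.14, -0.001, 1.735]
force: [-2.8, 2.9, 8.6]
gripper_width: 0.0143
```

Emit:
{"name": "arm_command", "arguments": {"rows": [[[-0.0045,0.031,0,-0.044],[-0.008,0.0625,0,-0.089],[-0.0105,0.0935,0,-0.133],[-0.012,0.125,0,-0.178],[-0.012,0.1565,0,-0.222]]]}}

```text
t: 30.1
tool_pos: [0.467, 0.1203, 0.0678]
eef_rot: [3.14, -0.002, 1.561]
force: [-2.6, 2.5, 8.0]
gripper_width: 0.0147
```

Emit:
{"name": "arm_command", "arguments": {"rows": [[[0.001,0.0315,0,-0.044],[0.003,0.063,0,-0.089],[0.006,0.094,0,-0.133],[0.01,0.125,0,-0.178],[0.0155,0.156,0,-0.222]]]}}

```text
t: 30.72
tool_pos: [0.4689, 0.1424, 0.0678]
eef_rot: [3.141, 0.0, 1.386]
force: [-3.9, 0.2, 11.2]
gripper_width: 0.0146
```

Emit:
{"name": "arm_command", "arguments": {"rows": [[[0,0,0,0],[0,0,0,0],[0,0,0,0],[0,0,0,0],[0,0,0,0]]]}}

```text
t: 31.35
tool_pos: [0.469, 0.1426, 0.0678]
eef_rot: [3.141, -0.001, 1.387]
force: [-3.9, 0.6, 10.1]
gripper_width: 0.0146
```

Emit:
{"name": "arm_command", "arguments": {"rows": [[[0,0,0,0],[0,0,0,0],[0,0,0,0],[0,0,0,0],[0,0,0,0]]], "claw": 60}}

```text
t: 31.98
tool_pos: [0.4688, 0.142, 0.0659]
eef_rot: [-3.142, 0.0, 1.387]
force: [-0.8, -0.2, -0.1]
gripper_width: 0.0515
```

Emit:
{"name": "arm_command", "arguments": {"rows": [[[0,0,0.15,0],[0,0,0.35,0],[0,0,0.6,0],[0,0,0.85,0],[0,0,0.85,0]]]}}

```text
t: 32.6
tool_pos: [0.4709, 0.1428, 0.1968]
eef_rot: [3.136, -0.003, 1.387]
force: [0.0, -0.0, -0.1]
gripper_width: 0.0513
```

Emit:
{"name": "arm_command", "arguments": {"rows": [[[0,-0.3,0,0],[0,-0.6,0,0],[0,-0.9,0,0],[0,-1,0,0],[0,-1,0,0]]]}}

```text
t: 33.22
tool_pos: [0.4684, -0.0083, 0.1927]
eef_rot: [-3.14, -0.0, 1.385]
force: [-0.5, 1.5, 0.2]
gripper_width: 0.0512
```

Run:
```python
from h import *
np.set_printoptions(precision=4,suppress=True)
st=read_state(); print(st["t"],st["tool_pos"],st["force"],st["gripper_width"])
c=np.array([.602,.1168]); F=[]
for n in("side","scene"):
    d=cap(n); W=cloud(d); hsv=cv2.cvtColor(d["frame"],cv2.COLOR_RGB2HSV).astype(int); F.append(d["frame"])
    near=np.hypot(W[...,0]-c[0],W[...,1]-c[1])<.16
    red=near&((hsv[...,0]<4)|(hsv[...,0]>174))&(hsv[...,1]>150)&(hsv[...,2]>50)&(W[...,2]>.1)
    o=near&(hsv[...,0]>=4)&(hsv[...,0]<13)&(hsv[...,1]>150)&(hsv[...,2]>60)&(W[...,2]>.1)
    q=W[red]; t=q[q[:,2]>.14]; m=(t.min(0)+t.max(0))/2 if len(t) else None; print(n,"shaker",len(q),m,np.percentile(q[:,2],[80,95]))
    h=(W[o].min(0)+W[o].max(0))/2; print("  handle",h)
    for x,a0 in((m,199.4),(h,229.4)):
        if x is not None: print("  turned deg",(a0-np.rad2deg(np.arctan2(x[1]-c[1],x[0]-c[0])))%360, np.hypot(*(x[:2]-c)))
cv2.imwrite("pics/m6.png",np.hstack([cv2.resize(F[1][90:240,270:470],(400,300)),cv2.resize(F[0],(400,300))])[...,::-1])
```

```text
33.225 [ 0.4684 -0.0083  0.1927] [-0.4551  1.4867  0.2308] 0.051245986381029986
side shaker 148 [0.5366 0.1721 0.1435] [0.1436 0.1454]
  handle [0.4678 0.1406 0.118 ]
  turned deg 59.59796767677844 0.0856862223729993
  turned deg 59.47482520900775 0.1363088088223022
scene shaker 253 [0.5377 0.1744 0.1447] [0.1448 0.1463]
  handle [0.4726 0.1428 0.1189]
  turned deg 61.28871277190473 0.08631302007845083
  turned deg 60.76953624000379 0.13194648442467843
```

View pics/m6.png

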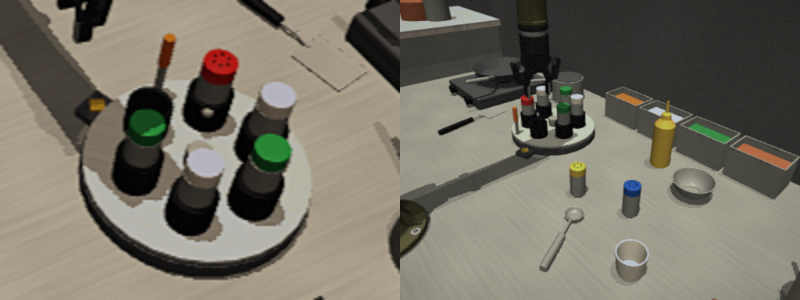

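The picture shows the red shaker one position on at (218,70), an empty pocket at the mark (150,100), and the bystanders where they were. The wheel turned about 60°, the lid top is at 0.1455, and the gripper is clear. I hand in.

```bash
python3 -c "
from station import *
print(hand_in())"
```

```text
the job is handed in; nothing more can be done
None
```

The red-lidded shaker is in the pocket and pressed home, the wheel is one click on, and the gripper is clear. I handed the job in at about 33 s; it reports no verdict.

- **First grasp missed:** the fingers closed just above the lid, without contact. All three cameras showed the tool about 37 mm higher than the reported pose and the text's tip length say. I went by the cameras, and the second grasp held.
- **Pressing:** the force dropped at the click and the shaker bottomed firmly. The highest reading was about 18 N net (roughly 20 N with the shaker's weight). The lid top then stood at 0.1455 m, so the foot is about 6 mm below where I saw the seat top before.
- **Last checks:** the shaker and handle had turned 59.5° to 61.3° by the two cameras. The lid top was still at 0.1455 m, the next pocket stood empty at the mark, and the bystanders looked unmoved by eye. I could not read the seat directly.
- **Disagreement:** the two fixed cameras differed by up to about 5 mm on single points (the handle after the turn was the worst), more than the stated 2 mm calibration. I averaged them or compared within one camera.

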